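# Pack out and wedge a plaster mould shut

### The job

The two-part plaster mould in the steel casting frame is standing slightly open. Stand upright wooden spacer blocks from the rack in the gap between the loose mould half and the steel end stop until there is only room left for the wooden wedge (one block or two, whichever the gap needs), then press the wedge down, thin end first, between the blocks and the mould until you feel the mould close up completely and the whole stack go tight. Finish while still holding the wedge, pressed down, so that the stack stays clamped; leave the pots, the bowl and the white ceramic prop where they stand.

Things in the scene. Friction and masses are not known exactly. Their poses are not given: they have to be found in the camera images.
- frame: Steel casting frame, fixed. Origin at bench level under the middle of the loose mould half's gap-side face as it stands when closed. Along its +y lie the loose then the fixed plaster half (each 120 x 60 x 88 mm), along -y the gap and the end stop. The gap's flat floor is 12 mm, the mould and stop tops 100 mm above the bench; the gap is 120 mm wide (x), open on top and at both ends.
- mould (a joint): Opening of the mould (m): 0 = loose half closed on the fixed half; it grows as the loose half slides to the frame's -y, into the gap (starts 0.0025 to 0.005, limit 0.012). It slides stiffly, about 2 N of friction, no spring.
- mould_face (a point): Middle of the top edge of the loose mould half's flat upright gap-side face (looks to the frame's -y); moves with the mould half.
- stop: The upright steel end stop plate across the frame, fixed, 120 x 16 x 88 mm, parallel to the mould face. Origin under its middle, 12 mm above the bench; same axes as the frame. Two small steel ribs are behind it.
- stop_face (a point): Middle of the top edge of the stop's flat upright face that looks to the frame's +y, towards the mould. With the mould closed the gap between stop face and mould face is 46 to 66 mm, different each time.
- spacer1: Plain light wood spacer block, 44 x 20 x 120 mm (x by y by z), 50-100 g, standing upright in a slot of the dark wood rack. Origin at the centre of its underside; the 20 mm thickness is along its y. All three are alike; spare ones may stay in the rack.
- spacer2: Plain light wood spacer block, 44 x 20 x 120 mm (x by y by z), 50-100 g, standing upright in a slot of the dark wood rack. Origin at the centre of its underside; the 20 mm thickness is along its y. All three are alike; spare ones may stay in the rack.
- spacer3: Plain light wood spacer block, 44 x 20 x 120 mm (x by y by z), 50-100 g, standing upright in a slot of the dark wood rack. Origin at the centre of its underside; the 20 mm thickness is along its y. All three are alike; spare ones may stay in the rack.
- wedge: Light wood wedge, 126 mm tall, 44 mm wide (x), about 0.1 kg, standing thin end down in its stand. Origin level with the thin end, under the head's middle; z up. Flat face at y = -18 mm (goes against the blocks); the sloping face (goes to the mould) runs from y = -14 mm at z = 0 to +18 mm at z = 80 mm; then a head 44 x 36 mm up to z = 126 mm to hold it by. Pressed tight, it locks by friction.
- rack: Dark wood rack for the three spacers, fixed, 66 x 132 mm, 53 mm high, slots 44 mm apart along its y with their floor 8 mm above the bench. Origin under its centre.
- stand: Dark wood stand of the wedge, fixed, 70 x 62 mm, walls 58 mm high, pocket floor 8 mm above the bench. Origin at bench level under the wedge's origin.
- pot_a: Squat unfired clay pot, 110 mm across, 85 mm high. Origin at its base.
- pot_b: Squat unfired clay pot, 116 mm across, 80 mm high. Origin at its base.
- pot_c: Squat unfired clay pot, 100 mm across, 80 mm high. Origin at its base.
- bowl: White bowl, 90 mm across, 45 mm high. Origin at its base.
- prop: White ceramic kiln prop, 40 mm across, 70 mm high. Origin at its base.
Not all that is in view belongs to the job. Leave any green or red look-alike of the wedge alone. Leave any green look-alike of the spacer2 alone.

How it is judged:
By the outcome, as a careful person would: the job done as asked, in the order asked, and still so for the second after the job is handed in, while the arm keeps its last pose, push and grip.
It also fails if it takes over 72 s, if anything falls off the work surface, if the arm or the gripper's body presses on something with over 40 N, if the wrist force passes 120 N, or if a joint passes its speed limit or range.

### The arm

A 6-joint arm with a two-finger parallel gripper is mounted at the origin on the work surface. World frame = base frame: x ahead of the robot, y to its left, z up, the work surface at z = 0. Lengths are in mm, angles in degrees, forces in N, time in s.
With the tool pointing down it reaches from about 300 to 850 mm from the base axis. Payload 4.2 kg.
Tool frame: the origin (TCP) lies at the very end of the fingers, on their centre line; the grasp point (between the pads) lies 19 mm behind it; z points along the fingers, y is the line along which they close (so a half turn about z gives the same grasp; the last joint's range is limited). The gripper opens to 91 mm and grips with 3 to 60 N. Pads are 32 mm wide; open, the fingers measure 118 mm over their backs; the gripper's body (76 mm by 178 mm) begins 60 mm behind the grasp point.
Start: joints at [-78.037, 18.312, 89.639, -0, 72.044, -1.146], TCP at [130.417, -560.031, 213.976] pointing down, gripper open.
Joint ranges: [-177.97, 177.97], [-48.28, 115.42], [12.27, 149.76], [-77.06, 257.06], [2.81, 150.46], [-146.56, 146.56]. Speed limits (degrees/s): [147.25, 147.25, 180, 180, 180, 180].

### API

Orientations are given as [roll, pitch, yaw] about the fixed x, y, z axes, in that order (R = Rz(yaw) Ry(pitch) Rx(roll)).
In Python, from workcell import env, eyes gives the robot as it stands.
- The arm moves only by the tool send_rows, never from a script. Its argument "targets" is text: rows parted by semicolons, each of 7 numbers parted by spaces: the shift along the tool's x, y, z in m, then the turn, a rotation vector about the tool's x, y, z in degrees, then the opening in per cent of the stroke, from 0 (shut) to 100 (fully open). A call has 1 to 12 rows; each row is the pose to reach, as a shift and turn from the pose commanded when the call began, along the tool's axes at that moment; what a row does not reach only later rows make up. A row lasts 1/12 s, in which the tool goes at most 41.7 mm and 7.16 degrees, less where a joint would pass 70% of its speed; a pose out of reach is approached as far as the arm can. A call with a gripper value outside its range is refused whole. The fingers move at their own pace and stop on an object; "grip_force" is the grip in N (left out, the last holds). Time passes only in rows, so rows that repeat a pose let the fingers close. It gives the time, the measured TCP pose, the force, the opening and the grip force at its end, in the units of the state.
- env.state(): the state, without advancing time (a new reading comes with each control period).
- eyes.grab_frame(name): name is "scene" or "top" or "wrist"; returns a dict with "image" (384x512x3 uint8, blue, green, red), "fovy" (degrees; the focal length in pixels is half the picture's height over the tangent of half this angle, whatever the lens; pixels are square), "cx", "cy" (the principal point, pixels), "eye" and "attitude" of the camera in the world. Camera axes: x right, y up, looking along -z (the intrinsics and any distortion apply to the point x, -y, -z); pixel columns grow to the right and rows downward; lengths in mm; the calibration is good to about 2 mm. A picture is of the moment at which its call begins. There is no depth.
- env.job_done(): hands the job in; it is judged then, once.
The state is a dict: "time_s": time; "qpos": joint angles; "qvel": joint speeds; "effort": joint torques, N m; "ee_pos": TCP position; "ee_rot": TCP orientation; "force": force on the tool from outside, world axes, zero at the start; "torque": the same for the moment, N m; "gripper_width": finger opening in mm; "gripper_force": force on a finger pad.
Only numpy, scipy, OpenCV 4.12 (cv2) and the standard library are available. Lean on these libraries where they do the work, as an engineer would, in place of code of your own. Each camera call takes 0.05 s, during which the arm holds its last target. There are 200 camera calls.

## Working session

There is one attempt and no reset: what is moved stays moved. The work goes in short steps, Python scripts to look and compute and a tool call to move; the robot and the scene stay as the last step left them, time stands still between calls to the robot, and variables do not carry over. Pictures are saved under pics/ and viewed, at most 10 in all, crops included, and the job is handed in when it is done.

Besides the shell and the picture viewer there is one more tool, called by a JSON object that holds its "method" and its "body", one argument or row to a line. send_rows: Moves the arm, as the interface text tells. Its arguments: {"type":"object","properties":{"targets":{"type":"string"},"grip_force":{"type":"number"}},"required":["targets"]}

```bash
mkdir -p pics; ls; python3 - <<'E'
from workcell import env, eyes
import cv2,pickle
d={}
for n in("scene","top","wrist"):
    f=eyes.grab_frame(n); d[n]=f; cv2.imwrite(f"pics/{n}0.png",f["image"])
    print(n,{k:v for k,v in f.items() if k!="image"})
pickle.dump(d,open("f0.pkl","wb"))
print(env.state())
E
```

```text
pics
scene {'fovy': 45.61182567383057, 'cx': 252.33232912997042, 'cy': 190.95482908737992, 'eye': array([ 859.75374186, -577.72089804, 1083.40352811]), 'attitude': array([34.2764681 ,  0.74566754, 27.83883733])}
top {'fovy': 57.09652496222394, 'cx': 262.6168455202227, 'cy': 192.84337337212, 'eye': array([ 459.22248921,  -16.16265622, 1040.70904072]), 'attitude': array([  5.79209709,   0.7835133 , -89.62254313])}
wrist {'fovy': 62.6465741576714, 'cx': 252.89695392564934, 'cy': 198.56755065188108, 'eye': array([ 192.45544922, -544.75122809,  384.15398796]), 'attitude': array([-1.34303890e+01,  5.89444319e-02, -7.68240358e+01])}
{'time_s': 0.15, 'qpos': array([-7.80366971e+01,  1.83426008e+01,  8.96876954e+01,  8.67577756e-04,
        7.20439060e+01, -1.14667085e+00]), 'qvel': array([-0.0232957 , -0.25196131, -0.31042362, -0.00115315,  0.02212539,
       -0.00843744]), 'effort': array([ 6.78483248e-04, -4.12773621e+01, -2.32155812e+01,  7.27937976e-02,
        4.33509448e-02, -9.83587211e-05]), 'ee_pos': array([ 130.3457142 , -559.66304954,  213.33768574]), 'ee_rot': array([-1.79925829e+02, -2.30973056e-03,  1.31097042e+01]), 'force': array([-0.26550901, -1.31006602, -0.54856192]), 'torque': array([ 0.00452527,  0.00647711, -0.06778073]), 'gripper_force': 0.0, 'gripper_width': 90.93165312620236}
```

View pics/scene0.png

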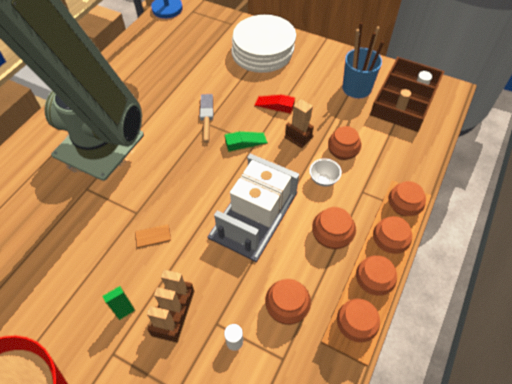

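View pics/top0.png

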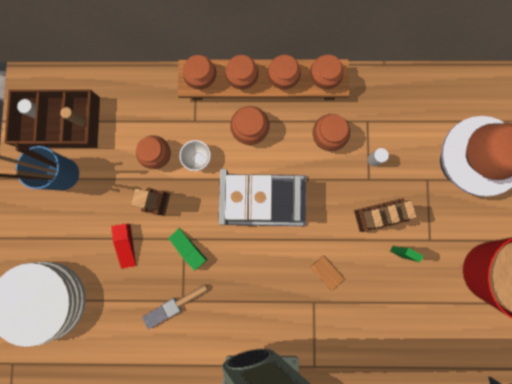

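The candidates are:
- **Wedge:** the wooden one in the dark stand at scene (301,118) / top (150,200). The green (245,140) and red (275,102) look-alikes are lying on the bench.
- **Spacers:** the wooden blocks in the dark rack at scene (171,300) / top (385,214). There is a green look-alike at (119,303) and a loose orange tile at (153,236).
- **Frame:** top (263,199), with its gap to the right, towards world -y.

I'll choose the wooden ones and check them in a close crop.

```bash
cat > h.py <<'E'
import numpy as np, cv2, pickle
from scipy.spatial.transform import Rotation as R
def cam(f):
    h=f["image"].shape[0]; F=h/2/np.tan(np.radians(f["fovy"])/2)
    return F,f["cx"],f["cy"],np.array(f["eye"]),R.from_euler("xyz",f["attitude"],degrees=True).as_matrix()
def back(f,u,v,z):
    F,cx,cy,e,A=cam(f); d=A@np.array([(u-cx)/F,-(v-cy)/F,-1]); return e+d*(z-e[2])/d[2]
def proj(f,P):
    F,cx,cy,e,A=cam(f); q=(np.atleast_2d(P)-e)@A; return np.c_[cx-F*q[:,0]/q[:,2], cy+F*q[:,1]/q[:,2]]
E
python3 - <<'E'
from h import *
d=pickle.load(open("f0.pkl","rb"))
t=d["top"]["image"]
a=cv2.resize(t[160:240,205:325],None,fx=4,fy=4,interpolation=cv2.INTER_CUBIC)   # 480x320
b=cv2.resize(t[190:240,345:425],None,fx=4,fy=4,interpolation=cv2.INTER_CUBIC)   # 320x200
c=cv2.resize(t[175:225,120:180],None,fx=4,fy=4,interpolation=cv2.INTER_CUBIC)   # 240x200
w=cv2.resize(d["wrist"]["image"],(373,280))
o=np.zeros((600,800,3),np.uint8); o[:320,:480]=a; o[:200,480:]=b; o[200:400,480:720]=c; o[320:600,:373]=w
cv2.imwrite("pics/c1.png",o)
f=d["top"]
for n,u,v,z in(("rack",385,214,120),("frame",263,199,100),("stopcorner",300,180,100),("wedge",143,199,134),("bowl",195,155,40),("prop",380,156,70),("potc",332,130,80),("potb",249,125,80)): print(n,back(f,u,v,z).round())
E
```

```text
rack [ 499. -321.  120.]
frame [538.  -4. 100.]
stopcorner [ 590. -103.  100.]
wedge [533. 307. 134.]
bowl [670. 194.  40.]
prop [ 662. -328.   70.]
potc [ 733. -194.   80.]
potb [747.  37.  80.]
```

View pics/c1.png

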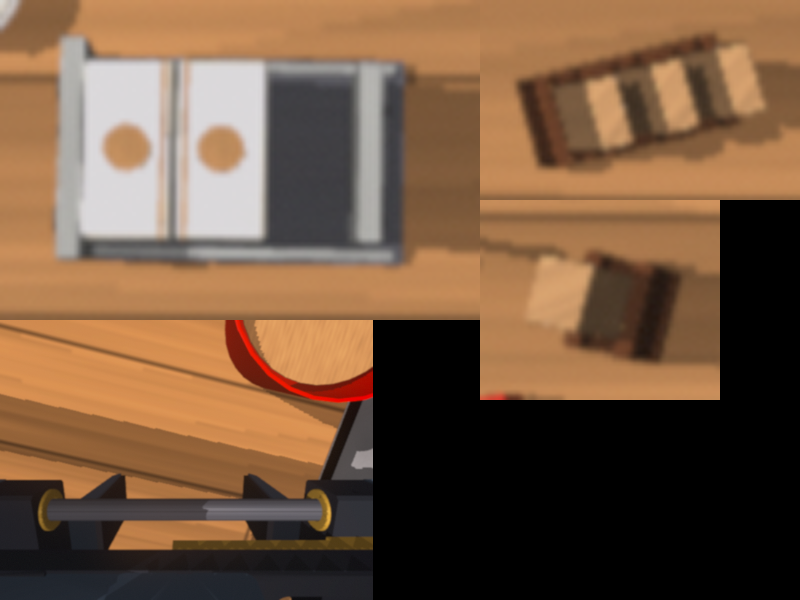

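```bash
python3 - <<'E'
from h import *
from workcell import env
d=pickle.load(open("f0.pkl","rb")); f=d["top"]
def C(u,v,ox,oy,cx,cy): return (ox+(u-cx+.5)/4-.5, oy+(v-cy+.5)/4-.5)
def s(n,u,v,z,o): print(n,back(f,*C(u,v,*o),z).round(1)[:2])
A=(205,160,0,0);B=(345,190,480,0);W=(120,175,480,200)
s("mface t",265,62,100,A);s("mface b",265,238,100,A);s("stop t",357,64,100,A);s("stop b",356,242,100,A)
for u,v in((608,113),(674,97),(742,80)): s("sp",u,v,128,B)
for u,v in((532,257),(592,266),(582,330),(526,318)): s("wedgehead",u,v,134,W)
for u,v in((598,250),(678,268),(660,360),(570,340)): s("stand",u,v,58,W)
st=env.state(); T=R.from_euler("xyz",st["ee_rot"],degrees=True).as_matrix()
w=d["wrist"];F,cx,cy,e,Aw=cam(w)
print("cam in tool",T.T@(e-st["ee_pos"])); print((T.T@Aw).round(3),F)
E
```

```text
mface t [602.6 -24.6]
mface b [484.5 -25.1]
stop t [601.6 -86.4]
stop b [482.2 -85.5]
sp [ 488.6 -296.5]
sp [ 499.1 -339. ]
sp [ 510.3 -382.9]
wedgehead [559.7 334.8]
wedgehead [554.1 295.4]
wedgehead [512.5 300.2]
wedgehead [520.  336.9]
stand [573.3 317.7]
stand [560.9 260.7]
stand [496.3 271.2]
stand [509.9 334.9]
cam in tool [  63.88013375   -0.65680704 -170.81302008]
[[ 0.001  0.973  0.232]
 [ 1.    -0.001 -0.001]
 [-0.     0.232 -0.973]] 315.4955887309007
```

```bash
cat >> h.py <<'E'
def shift(x,y,z,psi):
    from workcell import env
    s=env.state(); T=R.from_euler("xyz",s["ee_rot"],degrees=True)
    G=R.from_euler("xyz",[180,0,psi],degrees=True)
    print("at",s["ee_pos"].round(1),s["ee_rot"].round(2),"t",round(s["time_s"],2))
    print("shift m",(T.inv().apply(np.array([x,y,z])-s["ee_pos"])/1000).round(4),"rot",(T.inv()*G).as_rotvec(degrees=True).round(2))
E
python3 -c "
from h import *
shift(513.6,-397,260,104.1)"
```

```text
at [ 130.3 -559.7  213.3] [-179.93   -0.     13.11] t 0.15
shift m [ 0.4102 -0.0716 -0.0466] rot [-6.000e-02 -6.000e-02 -9.099e+01]
```

{"method": "send_rows", "body": {
  "targets": "0.41 -0.072 -0.047 0 0 -91 100; 0.41 -0.072 -0.047 0 0 -91 100; 0.41 -0.072 -0.047 0 0 -91 100; 0.41 -0.072 -0.047 0 0 -91 100; 0.41 -0.072 -0.047 0 0 -91 100; 0.41 -0.072 -0.047 0 0 -91 100; 0.41 -0.072 -0.047 0 0 -91 100; 0.41 -0.072 -0.047 0 0 -91 100; 0.41 -0.072 -0.047 0 0 -91 100; 0.41 -0.072 -0.047 0 0 -91 100; 0.41 -0.072 -0.047 0 0 -91 100; 0.41 -0.072 -0.047 0 0 -91 100"
}}

```text
time_s: 1.15
ee_pos: [516.0, -395.2, 260.2]
ee_rot: [-180.0, -0.0, 99.6]
force: [-1.0, -0.1, -1.1]
gripper_width: 91.4
gripper_force: 0.0
```

```bash
python3 -c "
from h import *
shift(513.6,-397,260,104.1)"
```

```text
at [ 516.  -395.2  260.2] [-1.7999e+02 -3.0000e-02  9.9640e+01] t 1.15
shift m [-0.0014 -0.0027  0.0002] rot [-0.01 -0.03 -4.46]
```

{"method": "send_rows", "body": {
  "targets": "-0.001 -0.003 0 0 0 -4.5 100; -0.001 -0.003 0 0 0 -4.5 100; -0.001 -0.003 0 0 0 -4.5 100"
}}

```text
time_s: 1.4
ee_pos: [510.5, -398.3, 260.6]
ee_rot: [-180.0, -0.0, 103.4]
force: [0.3, -0.5, -0.6]
gripper_width: 91.5
gripper_force: 0.0
```

```bash
python3 - <<'E'
from h import *
from workcell import eyes
f=eyes.grab_frame("wrist"); pickle.dump(f,open("w1.pkl","wb"))
cv2.imwrite("pics/w1.png",cv2.resize(f["image"],(768,576)))
E
```

```text
(no output)
```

View pics/w1.png

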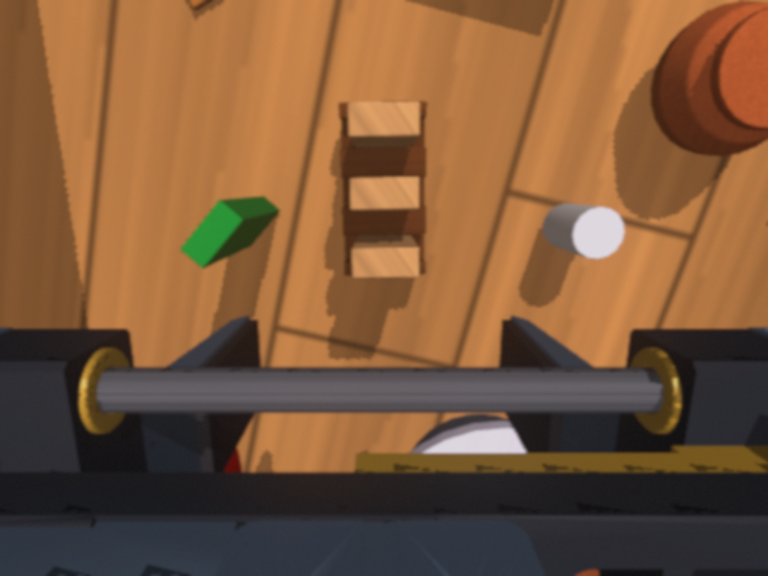

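The rack seen from above holds three wooden tops, at (384,118), (384,193) and (385,262) in the 1.5x picture. They lie square to the tool. The green block at (230,230) is outside the rack.

```bash
python3 - <<'E'
from h import *
f=pickle.load(open("w1.pkl","rb"))
b=lambda u,v:back(f,(u+.5)/1.5-.5,(v+.5)/1.5-.5,128)
for q in([(346,101),(421,101),(420,136),(349,136)],[(347,177),(420,177),(419,209),(348,209)],[(350,247),(420,247),(420,277),(351,277)]):
    P=np.array([b(*p) for p in q]); e=P[1]-P[0]; g=P[0]-P[3]
    print(P.mean(0).round(1),"w",np.linalg.norm(e).round(1),"t",np.linalg.norm(g).round(1),"yaw",np.degrees(np.arctan2(e[1],e[0])).round(1))
shift(0,0,0,104)
E
```

```text
[ 487.7 -296.2  128. ] w 45.0 t 20.0 yaw 13.5
[ 497.8 -339.   128. ] w 45.4 t 19.6 yaw 13.5
[ 509.1 -381.2  128. ] w 45.0 t 19.6 yaw 13.5
at [ 510.5 -398.3  260.7] [-1.7999e+02 -2.0000e-02  1.0342e+02] t 1.45
shift m [ 0.5059 -0.404   0.261 ] rot [-0.01 -0.02 -0.58]
```

```bash
python3 -c "
from h import *
shift(487.9,-296.4,100,103.9)"
```

```text
at [ 510.5 -398.3  260.7] [-1.7999e+02 -2.0000e-02  1.0342e+02] t 1.45
shift m [0.1043 0.0017 0.1608] rot [-0.01 -0.02 -0.48]
```

{"method": "send_rows", "body": {
  "targets": "0.04 0.0015 0.01 0 0 -0.5 100; 0.08 0.0015 0.03 0 0 -0.5 100; 0.104 0.0015 0.06 0 0 -0.5 90; 0.104 0.0015 0.1 0 0 -0.5 80; 0.104 0.0015 0.135 0 0 -0.5 75; 0.104 0.0015 0.161 0 0 -0.5 75; 0.104 0.0015 0.161 0 0 -0.5 75; 0.104 0.0015 0.161 0 0 -0.5 40; 0.104 0.0015 0.161 0 0 -0.5 30; 0.104 0.0015 0.161 0 0 -0.5 30; 0.104 0.0015 0.161 0 0 -0.5 30; 0.104 0.0015 0.161 0 0 -0.5 30",
  "grip_force": 30
}}

```text
time_s: 2.45
ee_pos: [488.8, -297.8, 102.0]
ee_rot: [179.8, 0.2, 104.0]
force: [0.2, -0.4, 5.4]
gripper_width: 43.8
gripper_force: 30.0
```

```bash
python3 -c "
from h import *
shift(487.9,-296.4,250,90)"
```

```text
at [ 488.8 -297.8  102. ] [179.84   0.18 104.04] t 2.45
shift m [ 1.10e-03 -1.00e-04 -1.48e-01] rot [ 0.18  0.16 14.04]
```

{"method": "send_rows", "body": {
  "targets": "0.001 0 -0.035 0 0 0 30; 0.001 0 -0.075 0 0 0 30; 0.001 0 -0.115 0 0 0 30; 0.001 0 -0.128 0 0 0 30"
}}

```text
time_s: 2.78
ee_pos: [489.7, -297.4, 234.9]
ee_rot: [179.5, 0.5, 104.0]
force: [1.0, -0.9, -0.1]
gripper_width: 43.7
gripper_force: 30.0
```

```bash
python3 -c "
from h import *
shift(542.7,-66,230,90)"
```

```text
at [ 489.7 -297.4  234.9] [179.55   0.47 104.04] t 2.78
shift m [0.2117 0.1075 0.004 ] rot [ 0.51  0.42 14.04]
```

{"method": "send_rows", "body": {
  "targets": "0.035 0.018 0.004 0 0 3 30; 0.07 0.036 0.004 0 0 6 30; 0.105 0.054 0.004 0 0 9 30; 0.14 0.072 0.004 0 0 12 30; 0.175 0.09 0.004 0 0 14 30; 0.212 0.108 0.004 0 0 14 30; 0.212 0.108 0.004 0 0 14 30; 0.212 0.108 0.004 0 0 14 30; 0.212 0.108 0.004 0 0 14 30"
}}

```text
time_s: 3.53
ee_pos: [540.6, -64.4, 224.2]
ee_rot: [180.0, 0.1, 90.1]
force: [0.1, -1.4, -0.4]
gripper_width: 43.8
gripper_force: 30.0
```

```bash
python3 - <<'E'
from h import *
from workcell import eyes
f=eyes.grab_frame("wrist"); pickle.dump(f,open("w2.pkl","wb"))
cv2.imwrite("pics/w2.png",cv2.resize(f["image"],(768,576)))
shift(542.7,-66,230,90)
E
```

```text
at [540.5 -65.  224.2] [1.7999e+02 4.0000e-02 9.0010e+01] t 3.58
shift m [-0.001   0.0022 -0.0058] rot [0.01 0.04 0.01]
```

View pics/w2.png

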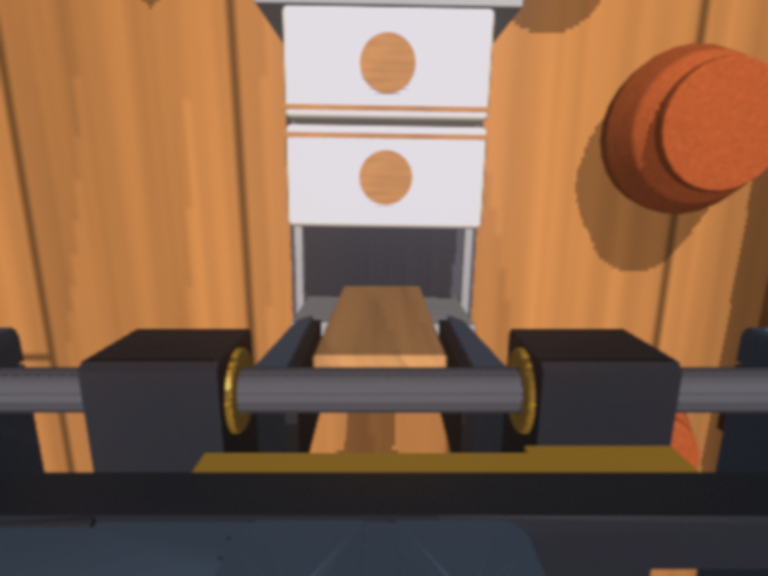

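The block is held square above the gap. The mould's top edge runs (290,225) to (481,227), the stop's top edge is at about row 298, and the block's lower front edge is at row 287.

```bash
python3 - <<'E'
from h import *
f=pickle.load(open("w2.pkl","rb"))
b=lambda u,v,z:back(f,(u+.5)/1.5-.5,(v+.5)/1.5-.5,z).round(1)
print("mould",b(290,225,100),b(481,227,100),"far",b(286,113,100),b(487,115,100),"stop",b(305,298,100),b(470,298,100),"block",b(344,287,130),b(421,287,130))
shift(542.7,-70,125,90)
E
```

```text
mould [484.1 -23.5 100. ] [602.2 -24.4 100. ] far [484.4  41.6 100. ] [602.3  40.9 100. ] stop [491.7 -69.9 100. ] [597.6 -69.6 100. ] block [519.1 -56.1 130. ] [563.2 -56.  130. ]
at [540.5 -65.  224.2] [1.7999e+02 4.0000e-02 9.0010e+01] t 3.58
shift m [-0.005   0.0022  0.0992] rot [0.01 0.04 0.01]
```

```bash
python3 - <<'E'
from h import *
f=pickle.load(open("w2.pkl","rb"))
b=lambda u,v,z:back(f,(u+.5)/1.5-.5,(v+.5)/1.5-.5,z).round(1)
print("stop bottom",b(305,298,12),b(460,298,12)," top",b(305,323,100))
im=f["image"]
print([im[r,203].tolist() for r in range(192,222,2)])
print([im[r,305].tolist() for r in range(192,222,2)])
E
```

```text
stop bottom [477.6 -91.1  12. ] [606.7 -90.7  12. ]  top [491.2 -86.6 100. ]
[[79, 78, 85], [85, 82, 89], [91, 88, 94], [96, 93, 100], [101, 101, 106], [107, 108, 113], [103, 103, 109], [103, 104, 108], [101, 102, 108], [98, 98, 103], [76, 69, 71], [70, 62, 62], [70, 62, 62], [65, 57, 58], [54, 50, 52]]
[[97, 89, 95], [94, 87, 93], [91, 85, 90], [92, 87, 93], [95, 93, 98], [102, 102, 107], [102, 103, 108], [103, 104, 108], [103, 104, 109], [104, 104, 109], [85, 82, 83], [71, 62, 61], [70, 62, 60], [70, 61, 60], [71, 62, 61]]
```

{"method": "send_rows", "body": {
  "targets": "-0.005 0.002 0.01 0 0 0 30; -0.005 0.002 0.04 0 0 0 30; -0.005 0.002 0.075 0 0 0 30; -0.005 0.002 0.1 0 0 0 30; -0.005 0.002 0.113 0 0 0 30; -0.005 0.002 0.113 0 0 0 30; -0.005 0.002 0.113 0 0 0 30"
}}

```text
time_s: 4.17
ee_pos: [542.2, -70.5, 110.1]
ee_rot: [-179.9, 0.0, 89.9]
force: [1.0, 0.1, -0.8]
gripper_width: 43.7
gripper_force: 30.0
```

Now I push towards the stop in small steps (tool -x is world -y), then lower.

{"method": "send_rows", "body": {
  "targets": "-0.002 0 0 0 0 0 30; -0.004 0 0 0 0 0 30; -0.005 0 0 0 0 0 30; -0.005 0 0 0 0 0 30"
}}

```text
time_s: 4.5
ee_pos: [543.1, -74.6, 111.6]
ee_rot: [179.9, 0.0, 90.0]
force: [0.5, 0.3, -1.0]
gripper_width: 43.9
gripper_force: 30.0
```

{"method": "send_rows", "body": {
  "targets": "-0.001 0 0.002 0 0 0 30; -0.002 0 0.003 0 0 0 30; -0.003 0 0.004 0 0 0 30; -0.003 0 0.004 0 0 0 30"
}}

```text
time_s: 4.83
ee_pos: [542.8, -76.4, 106.9]
ee_rot: [180.0, -0.1, 90.0]
force: [-0.6, 2.7, -0.1]
gripper_width: 43.7
gripper_force: 30.0
```

{"method": "send_rows", "body": {
  "targets": "-0.001 0 0.0015 0 0 0 30; -0.001 0 0.002 0 0 0 30; -0.001 0 0.002 0 0 0 30"
}}

```text
time_s: 5.08
ee_pos: [543.1, -77.4, 105.7]
ee_rot: [179.9, -0.1, 90.0]
force: [-0.3, 3.1, 5.0]
gripper_width: 43.6
gripper_force: 30.0
```

{"method": "send_rows", "body": {
  "targets": "0 0 0 0 0 0 60; 0 0 0 0 0 0 70; 0 0 0 0 0 0 80; 0 0 -0.03 0 0 0 85; 0 0 -0.07 0 0 0 85; 0 0 -0.11 0 0 0 85; 0 0 -0.11 0 0 0 85"
}}

```text
time_s: 5.67
ee_pos: [547.0, -79.2, 222.9]
ee_rot: [179.1, 0.2, 90.1]
force: [1.6, 0.1, 0.8]
gripper_width: 77.3
gripper_force: 0.0
```

```bash
python3 -c "
from h import *
shift(498.2,-339.6,215,103.9)"
```

```text
at [547.  -79.2 222.9] [179.13   0.19  90.05] t 5.67
shift m [-0.2604 -0.0492  0.008 ] rot [  0.84   0.29 -13.84]
```

{"method": "send_rows", "body": {
  "targets": "-0.04 -0.008 0.004 0 0 -4 85; -0.08 -0.016 0.004 0 0 -8 85; -0.12 -0.024 0.004 0 0 -12 85; -0.16 -0.032 0.004 0 0 -14 85; -0.2 -0.04 0.004 0 0 -14 85; -0.24 -0.048 0.004 0 0 -14 80; -0.26 -0.049 0.008 0 0 -14 80; -0.26 -0.049 0.008 0 0 -14 80; -0.26 -0.049 0.008 0 0 -14 80"
}}

```text
time_s: 6.42
ee_pos: [493.3, -339.1, 206.0]
ee_rot: [-179.9, -0.1, 103.9]
force: [0.0, -0.0, -0.1]
gripper_width: 73.2
gripper_force: 0.0
```

```bash
python3 -c "
from h import *
shift(499.5,-341,101.5,103.9)"
```

```text
at [ 493.3 -339.1  206. ] [-1.7994e+02 -6.0000e-02  1.0392e+02] t 6.42
shift m [-0.0035  0.0057  0.1045] rot [-0.06 -0.06  0.02]
```

{"method": "send_rows", "body": {
  "targets": "-0.0035 0.006 0.02 0 0 0 80; -0.0035 0.006 0.055 0 0 0 75; -0.0035 0.006 0.09 0 0 0 75; -0.0035 0.006 0.104 0 0 0 75; -0.0035 0.006 0.104 0 0 0 75; -0.0035 0.006 0.104 0 0 0 40; -0.0035 0.006 0.104 0 0 0 30; -0.0035 0.006 0.104 0 0 0 30; -0.0035 0.006 0.104 0 0 0 30; -0.0035 0.006 0.104 0 0 0 30"
}}

```text
time_s: 7.25
ee_pos: [501.5, -340.5, 104.6]
ee_rot: [179.9, 0.1, 104.1]
force: [-0.3, -0.3, 4.2]
gripper_width: 43.9
gripper_force: 29.9
```

{"method": "send_rows", "body": {
  "targets": "0 0 -0.035 0 0 0 30; 0 0 -0.075 0 0 0 30; 0 0 -0.115 0 0 0 30; 0 0 -0.125 0 0 0 30; 0 0 -0.125 0 0 0 30"
}}

```text
time_s: 7.67
ee_pos: [502.4, -341.3, 232.7]
ee_rot: [179.6, 0.4, 104.0]
force: [0.4, -0.6, -1.2]
gripper_width: 44.0
gripper_force: 30.0
```

```bash
python3 -c "
from h import *
shift(543,-52,228,90)"
```

```text
at [ 502.4 -341.3  232.7] [179.65   0.42 104.04] t 7.67
shift m [0.2708 0.1096 0.0034] rot [ 0.4   0.37 14.04]
```

{"method": "send_rows", "body": {
  "targets": "0.036 0.015 0.002 0 0 3 30; 0.072 0.03 0.002 0 0 6 30; 0.108 0.045 0.002 0 0 9 30; 0.144 0.06 0.002 0 0 12 30; 0.18 0.075 0.002 0 0 14 30; 0.216 0.09 0.002 0 0 14 30; 0.25 0.103 0.002 0 0 14 30; 0.272 0.11 0.002 0 0 14 30; 0.272 0.11 0.002 0 0 14 30; 0.272 0.11 0.002 0 0 14 30; 0.272 0.11 0.002 0 0 14 30"
}}

```text
time_s: 8.58
ee_pos: [540.6, -50.1, 224.7]
ee_rot: [-179.9, 0.0, 90.1]
force: [-0.1, -0.3, -1.3]
gripper_width: 43.7
gripper_force: 30.0
```

```bash
python3 - <<'E'
from h import *
from workcell import eyes
f=eyes.grab_frame("wrist"); pickle.dump(f,open("w3.pkl","wb"))
cv2.imwrite("pics/w3.png",cv2.resize(f["image"],(768,576)))
shift(543,-50,115,90)
E
```

```text
at [540.8 -50.5 225. ] [-1.799e+02  3.000e-02  9.000e+01] t 8.63
shift m [0.0005 0.0024 0.11  ] rot [-0.1   0.03 -0.  ]
```

View pics/w3.png

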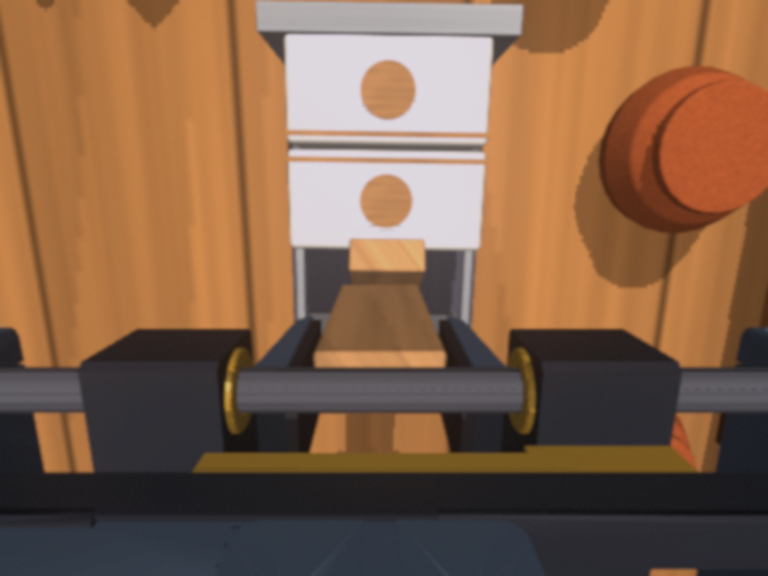

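```bash
python3 - <<'E'
from h import *
f=pickle.load(open("w3.pkl","rb"))
b=lambda u,v,z:back(f,(u+.5)/1.5-.5,(v+.5)/1.5-.5,z).round(1)
print("mould",b(291,246,100),b(480,247,100))
for z in(100,120,132): print(z,b(350,239,z),b(425,239,z),b(350,270,z),b(425,270,z))
from workcell import eyes
for n in("scene","top"):
    g=eyes.grab_frame(n); pickle.dump(g,open(n+"3.pkl","wb"))
    im=g["image"]; c=im[150:262,190:310] if n=="scene" else im[150:250,200:330]
    cv2.imwrite(f"pics/{n}3.png",cv2.resize(c,None,fx=3.2,fy=3.2,interpolation=cv2.INTER_CUBIC))
a=cv2.imread("pics/scene3.png");b2=cv2.imread("pics/top3.png")
o=np.zeros((max(a.shape[0],b2.shape[0]),a.shape[1]+b2.shape[1],3),np.uint8);o[:a.shape[0],:a.shape[1]]=a;o[:b2.shape[0],a.shape[1]:]=b2
cv2.imwrite("pics/c3.png",o);print(o.shape)
E
```

```text
mould [483.8 -22.2 100. ] [602.1 -22.5 100. ]
100 [520.7 -17.7 100. ] [567.5 -17.6 100. ] [520.5 -37.3 100. ] [568.  -37.2 100. ]
120 [522.  -15.5 120. ] [565.6 -15.4 120. ] [521.8 -33.7 120. ] [566.1 -33.6 120. ]
132 [522.8 -14.1 132. ] [564.5 -14.  132. ] [522.6 -31.6 132. ] [564.9 -31.5 132. ]
(358, 800, 3)
```

View pics/c3.png

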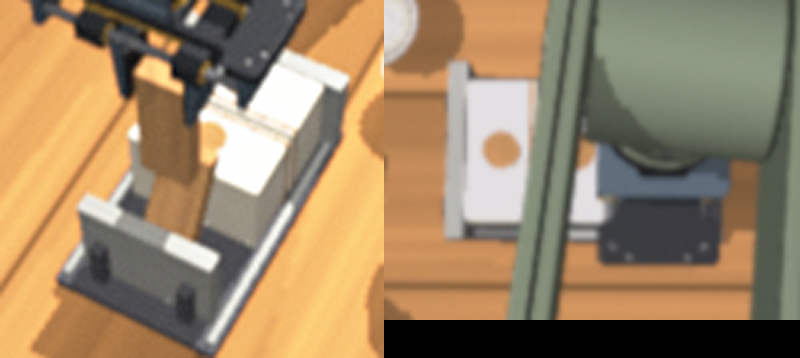

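The first block has tipped. In the left crop it leans at about 27° against the mould's upper edge, foot near the stop at (180,205) and top at (205,170). I'll use the held block to push its top upright from the mould side, then lower the held block in right beside it.

{"method": "send_rows", "body": {
  "targets": "0 0.002 -0.01 0 0 0 30; 0 0.002 -0.016 0 0 0 30; 0.025 0.002 -0.016 0 0 0 30; 0.05 0.002 -0.016 0 0 0 30; 0.064 0.002 -0.016 0 0 0 30; 0.064 0.002 -0.016 0 0 0 30; 0.064 0.002 0 0 0 0 30; 0.064 0.002 0.014 0 0 0 30; 0.064 0.002 0.021 0 0 0 30; 0.064 0.002 0.021 0 0 0 30; 0.064 0.002 0.021 0 0 0 30",
  "grip_force": 45
}}

```text
time_s: 9.65
ee_pos: [543.5, 13.9, 205.3]
ee_rot: [180.0, 0.0, 90.0]
force: [-0.5, -0.2, -0.2]
gripper_width: 43.5
gripper_force: 45.0
```

{"method": "send_rows", "body": {
  "targets": "-0.006 0 0.002 0 0 0 30; -0.012 0 0.003 0 0 0 30; -0.018 0 0.003 0 0 0 30; -0.024 0 0.003 0 0 0 30; -0.03 0 0.003 0 0 0 30; -0.036 0 0.003 0 0 0 30; -0.036 0 0.003 0 0 0 30"
}}

```text
time_s: 10.23
ee_pos: [543.4, -22.8, 202.1]
ee_rot: [180.0, 0.0, 90.0]
force: [-0.6, -0.3, -0.2]
gripper_width: 43.8
gripper_force: 45.0
```

{"method": "send_rows", "body": {
  "targets": "-0.005 0 0 0 0 0 30; -0.01 0 0 0 0 0 30; -0.015 0 0 0 0 0 30; -0.02 0 0 0 0 0 30; -0.025 0 0 0 0 0 30; -0.029 0 0 0 0 0 30; -0.029 0 0 0 0 0 30; -0.029 0 0 0 0 0 30"
}}

```text
time_s: 10.9
ee_pos: [543.3, -50.7, 201.9]
ee_rot: [-180.0, -0.0, 90.0]
force: [1.0, 0.1, -0.8]
gripper_width: 43.4
gripper_force: 45.0
```

```bash
python3 - <<'E'
from h import *
from workcell import eyes
g=eyes.grab_frame("scene"); w=eyes.grab_frame("wrist")
c=cv2.resize(g["image"][130:262,180:310],None,fx=3.2,fy=3.2,interpolation=cv2.INTER_CUBIC)
w=cv2.resize(w["image"][120:260,150:360],None,fx=1.8,fy=1.8)
o=np.zeros((c.shape[0],800,3),np.uint8);o[:,:c.shape[1]]=c;o[:w.shape[0],416:416+w.shape[1]]=w[:, :384]
cv2.imwrite("pics/c4.png",o)
E
```

```text
(no output)
```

View pics/c4.png

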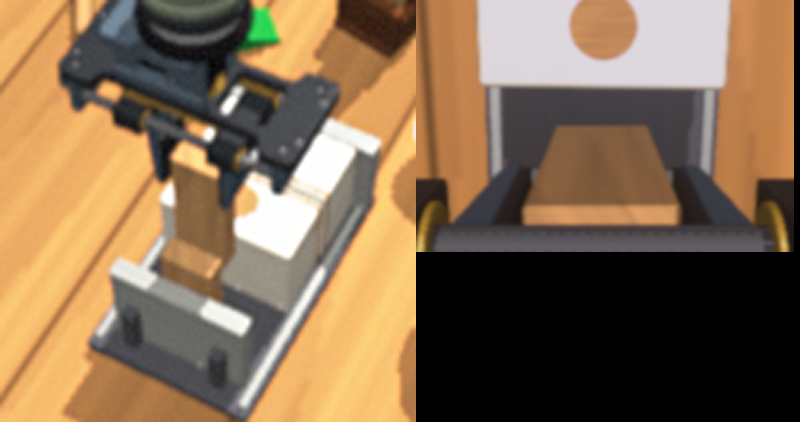

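The first block is upright again, with its top at (195,258) against the held block. I'll push on to the stop until I feel contact.

{"method": "send_rows", "body": {
  "targets": "-0.002 0 0 0 0 0 30; -0.004 0 0 0 0 0 30; -0.005 0 0 0 0 0 30; -0.005 0 0 0 0 0 30",
  "grip_force": 45
}}

```text
time_s: 11.33
ee_pos: [543.3, -55.6, 201.9]
ee_rot: [-180.0, 0.0, 90.0]
force: [0.4, -0.6, -0.2]
gripper_width: 43.6
gripper_force: 45.0
```

{"method": "send_rows", "body": {
  "targets": "0.001 0 0.02 0 0 0 30; 0.001 0 0.045 0 0 0 30; 0.001 0 0.07 0 0 0 30; 0.001 0 0.085 0 0 0 30; 0.001 0 0.089 0 0 0 30; 0.001 0 0.089 0 0 0 30; 0.001 0 0.089 0 0 0 30"
}}

```text
time_s: 11.92
ee_pos: [543.1, -54.4, 113.0]
ee_rot: [-180.0, -0.0, 90.1]
force: [-0.1, 0.2, -2.0]
gripper_width: 43.7
gripper_force: 45.0
```

{"method": "send_rows", "body": {
  "targets": "-0.001 0 0.001 0 0 0 30; -0.002 0 0.002 0 0 0 30; -0.003 0 0.003 0 0 0 30; -0.004 0 0.003 0 0 0 30; -0.004 0 0.003 0 0 0 30"
}}

```text
time_s: 12.33
ee_pos: [543.4, -55.7, 111.6]
ee_rot: [179.9, -0.3, 89.9]
force: [-1.2, 9.9, 8.3]
gripper_width: 43.7
gripper_force: 45.0
```

{"method": "send_rows", "body": {
  "targets": "0.002 0 -0.001 0 0 0 30; 0.003 0 -0.001 0 0 0 30; 0.003 0 -0.001 0 0 0 30"
}}

```text
time_s: 12.58
ee_pos: [543.4, -55.4, 111.4]
ee_rot: [180.0, 0.0, 90.1]
force: [-0.7, 1.5, 3.3]
gripper_width: 43.8
gripper_force: 45.0
```

{"method": "send_rows", "body": {
  "targets": "0 0 0.001 0 0 0 30; 0 0 0.0015 0 0 0 30; 0 0 0.0015 0 0 0 30"
}}

```text
time_s: 12.83
ee_pos: [543.6, -55.4, 111.1]
ee_rot: [179.9, -0.0, 90.0]
force: [-3.4, 2.7, 10.9]
gripper_width: 43.5
gripper_force: 45.0
```

{"method": "send_rows", "body": {
  "targets": "0 0 -0.001 0 0 0 30; 0 0 -0.0012 0 0 0 34; 0 0 -0.0012 0 0 0 45; 0 0 -0.0012 0 0 0 60; 0 0 -0.0012 0 0 0 75; 0 0 -0.0012 0 0 0 80; 0 0 -0.0012 0 0 0 80; 0 0 -0.0012 0 0 0 80",
  "grip_force": 10
}}

```text
time_s: 13.5
ee_pos: [543.2, -55.7, 110.4]
ee_rot: [-180.0, 0.0, 90.1]
force: [-0.4, -0.4, -0.9]
gripper_width: 72.2
gripper_force: 0.0
```

```bash
python3 - <<'E'
from h import *
from workcell import eyes
g=eyes.grab_frame("scene"); w=eyes.grab_frame("wrist"); pickle.dump((g,w),open("f5.pkl","wb"))
c=cv2.resize(g["image"][130:262,180:310],None,fx=3.2,fy=3.2,interpolation=cv2.INTER_CUBIC)
w=cv2.resize(w["image"][60:260,146:360],None,fx=1.8,fy=1.8)
o=np.zeros((c.shape[0],800,3),np.uint8);o[:,:c.shape[1]]=c;o[:w.shape[0],416:416+w.shape[1]]=w[:, :384]
cv2.imwrite("pics/c5.png",o)
E
```

```text
(no output)
```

View pics/c5.png

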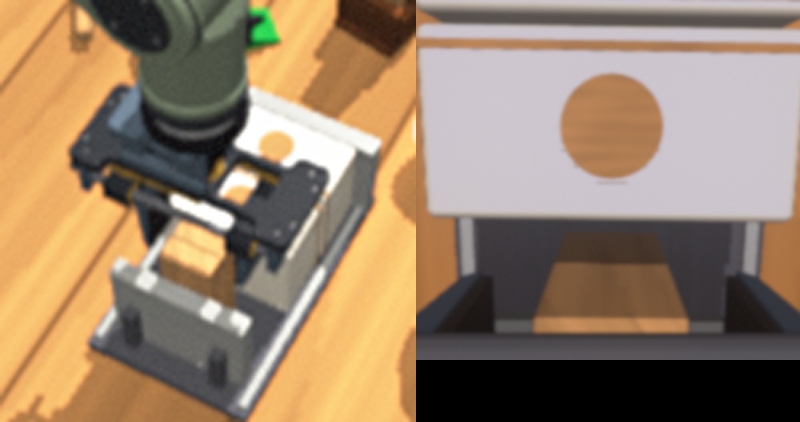

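{"method": "send_rows", "body": {
  "targets": "0 0 -0.006 0 0 0 80; 0 0 -0.015 0 0 0 85; 0 0 -0.028 0 0 0 85; 0 0 -0.05 0 0 0 85; 0 0 -0.085 0 0 0 85; 0 0 -0.12 0 0 0 85; 0 0 -0.15 0 0 0 85; 0 0 -0.15 0 0 0 85"
}}

```text
time_s: 14.27
ee_pos: [546.7, -55.9, 268.7]
ee_rot: [179.2, 0.1, 90.1]
force: [-0.1, 0.1, 0.5]
gripper_width: 77.7
gripper_force: 0.0
```

```bash
python3 - <<'E'
from h import *
g,w=pickle.load(open("f5.pkl","rb"))
b=lambda u,v,z:back(w,146+u/1.8,60+v/1.8,z).round(1)
print("mould",b(30,216,100),b(366,216,100),"block",b(120,318,132),b(272,318,132))
# wedge: view from TCP south of wedge with psi ~ 75..90; wedge approx (537,317) head
shift(537,250,270,90)
E
```

```text
mould [489.5 -22.7 100. ] [598.3 -22.5 100. ] block [521.9 -45.7 132. ] [564.3 -45.6 132. ]
at [546.7 -55.9 268.7] [1.7917e+02 1.1000e-01 9.0050e+01] t 14.27
shift m [ 0.3059 -0.0093 -0.002 ] rot [0.83 0.11 0.05]
```

{"method": "send_rows", "body": {
  "targets": "0.04 -0.001 -0.02 0 0 2 85; 0.08 -0.002 -0.03 0 0 5 85; 0.12 -0.004 -0.03 0 0 9 85; 0.16 -0.005 -0.02 0 0 10 85; 0.2 -0.006 -0.02 0 0 10 85; 0.24 -0.007 -0.01 0 0 10 85; 0.28 -0.008 0 0 0 10 85; 0.3 -0.008 0 0 0 10 85; 0.3 -0.008 0 0 0 10 85; 0.3 -0.008 0 0 0 10 85; 0.3 -0.008 0 0 0 10 85"
}}

```text
time_s: 15.18
ee_pos: [535.1, 243.8, 261.1]
ee_rot: [180.0, 0.0, 80.0]
force: [-0.6, 1.1, 0.4]
gripper_width: 77.4
gripper_force: 0.0
```

```bash
python3 - <<'E'
from h import *
from workcell import eyes
w=eyes.grab_frame("wrist"); pickle.dump(w,open("w6.pkl","wb"))
g=eyes.grab_frame("scene"); pickle.dump(g,open("s6.pkl","wb"))
a=cv2.resize(w["image"][0:230],(768,345))[:, 100:700]
c=cv2.resize(pickle.load(open("f0.pkl","rb"))["scene"]["image"][90:155,275:325],None,fx=3.9,fy=3.9,interpolation=cv2.INTER_CUBIC)
o=np.zeros((345,800,3),np.uint8);o[:,:600]=a;o[:c.shape[0],605:800]=c[:, :195]
cv2.imwrite("pics/c6.png",o)
shift(0,0,0,90)
E
```

```text
at [535.3 243.2 261.2] [179.95   0.    79.96] t 15.28
shift m [-0.3328 -0.4849  0.2608] rot [ 5.000e-02  1.000e-02 -1.004e+01]
```

View pics/c6.png

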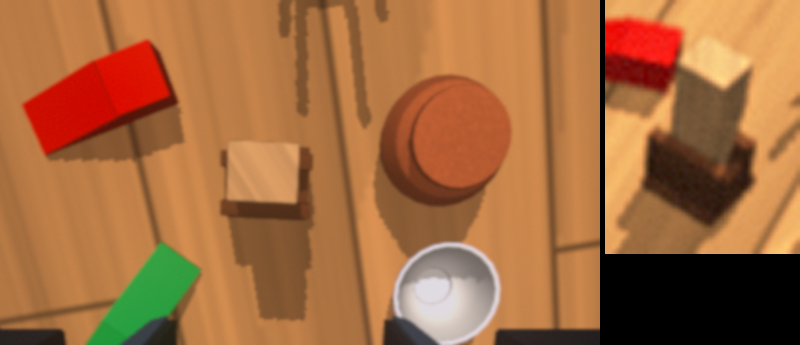

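Close view of the wedge: the head's top corners are at (228,141), (301,143), (299,203) and (226,201). The scene crop shows its -y face running straight down from the head to the stand, so I'll check the slope direction numerically.

```bash
python3 - <<'E'
from h import *
w=pickle.load(open("w6.pkl","rb")); s=pickle.load(open("f0.pkl","rb"))["scene"]
P=np.array([back(w,(100+u+.5)/1.5-.5,(v+.5)/1.5-.5,134) for u,v in((228,141),(301,143),(299,203),(226,201))])
c=P.mean(0); yaw=[np.degrees(np.arctan2(*(P[i]-P[j])[1::-1])) for i,j in((1,0),(2,3))]
print(c.round(1),yaw,[np.linalg.norm(P[i]-P[j]).round(1) for i,j in((1,0),(2,3),(0,3),(1,2))])
Y=np.mean(yaw); M=R.from_euler("z",Y,degrees=True).as_matrix()
W=lambda x,y,z:c+M@np.array([x,y,z-126.])
im=cv2.cvtColor(s["image"],cv2.COLOR_BGR2GRAY).astype(np.float32)
def samp(p): u,v=proj(s,p)[0]; return int(cv2.getRectSubPix(im,(1,1),(float(u),float(v)))[0,0])
print("-y face, z 124..54:",[samp(W(0,-18,z)) for z in range(122,50,-6)])
for z in (115,100,85,75,65,55):
    print(z,"x+ face from y=-18 to 26:",[samp(W(22,y,z)) for y in range(-16,32,4)])
E
```

```text
[536.9 317.  134. ] [np.float64(-11.3761277153417), np.float64(-11.428701774976828)] [np.float64(43.8), np.float64(45.1), np.float64(35.3), np.float64(35.3)]
-y face, z 124..54: [93, 88, 91, 90, 91, 90, 91, 92, 94, 91, 92, 90]
115 x+ face from y=-18 to 26: [84, 81, 81, 81, 80, 80, 86, 103, 128, 156, 175, 179]
100 x+ face from y=-18 to 26: [86, 83, 83, 81, 83, 82, 90, 111, 141, 171, 181, 183]
85 x+ face from y=-18 to 26: [85, 85, 88, 81, 78, 83, 91, 108, 139, 166, 183, 187]
75 x+ face from y=-18 to 26: [80, 82, 83, 85, 90, 96, 108, 128, 152, 174, 183, 185]
65 x+ face from y=-18 to 26: [81, 82, 83, 84, 87, 92, 119, 151, 171, 181, 183, 181]
55 x+ face from y=-18 to 26: [80, 82, 84, 85, 80, 81, 89, 107, 157, 180, 182, 181]
```

```bash
python3 -c "
from h import *
shift(537.2,316,95,78.6)"
```

```text
at [535.3 243.2 261.2] [179.95   0.    79.96] t 15.28
shift m [ 0.072  -0.0109  0.1662] rot [0.05 0.   1.36]
```

{"method": "send_rows", "body": {
  "targets": "0.03 -0.005 0.01 0 0 1.4 85; 0.06 -0.01 0.03 0 0 1.4 85; 0.072 -0.011 0.06 0 0 1.4 85; 0.072 -0.011 0.1 0 0 1.4 80; 0.072 -0.011 0.14 0 0 1.4 75; 0.072 -0.011 0.166 0 0 1.4 75; 0.072 -0.011 0.166 0 0 1.4 75; 0.072 -0.011 0.166 0 0 1.4 75; 0.072 -0.011 0.166 0 0 1.4 75"
}}

```text
time_s: 16.03
ee_pos: [538.4, 317.3, 96.9]
ee_rot: [179.8, -0.1, 78.6]
force: [0.1, 0.6, 0.8]
gripper_width: 68.4
gripper_force: 0.0
```

{"method": "send_rows", "body": {
  "targets": "-0.001 0 0.001 0 0 0 45; -0.001 0 0.001 0 0 0 30; -0.001 0 0.001 0 0 0 30; -0.001 0 0.001 0 0 0 30; -0.001 0 0.001 0 0 0 30; -0.001 0 0.001 0 0 0 30",
  "grip_force": 55
}}

```text
time_s: 16.53
ee_pos: [536.9, 316.6, 94.7]
ee_rot: [179.9, -0.1, 78.7]
force: [-0.2, -0.4, 5.9]
gripper_width: 43.8
gripper_force: 54.6
```

{"method": "send_rows", "body": {
  "targets": "0 0 -0.02 0 0 0 30; 0 0 -0.055 0 0 0 30; 0 0 -0.09 0 0 0 30; 0 0 -0.125 0 0 0 30; 0 0 -0.15 0 0 0 30; 0 0 -0.15 0 0 0 30; 0 0 -0.15 0 0 0 30"
}}

```text
time_s: 17.12
ee_pos: [536.9, 316.7, 244.8]
ee_rot: [179.9, -0.1, 78.7]
force: [0.2, -0.1, -1.5]
gripper_width: 43.7
gripper_force: 54.7
```

```bash
python3 -c "
from h import *
shift(543.2,-25,245,90)"
```

```text
at [536.9 316.7 244.8] [ 1.7988e+02 -1.0000e-01  7.8660e+01] t 17.12
shift m [-0.3337  0.0734 -0.0006] rot [  0.13  -0.09 -11.34]
```

{"method": "send_rows", "body": {
  "targets": "-0.04 0.009 0 0 0 -3 30; -0.08 0.018 0 0 0 -6 30; -0.12 0.027 0 0 0 -9 30; -0.16 0.036 0 0 0 -11.3 30; -0.2 0.045 0 0 0 -11.3 30; -0.24 0.054 0 0 0 -11.3 30; -0.28 0.063 0 0 0 -11.3 30; -0.31 0.07 0 0 0 -11.3 30; -0.332 0.073 0 0 0 -11.3 30; -0.332 0.073 0 0 0 -11.3 30; -0.332 0.073 0 0 0 -11.3 30; -0.332 0.073 0 0 0 -11.3 30"
}}

```text
time_s: 18.12
ee_pos: [542.0, -22.9, 242.1]
ee_rot: [-179.8, -0.0, 89.9]
force: [0.0, -0.4, -0.1]
gripper_width: 43.9
gripper_force: 54.7
```

```bash
python3 - <<'E'
from h import *
from workcell import eyes
w=eyes.grab_frame("wrist"); pickle.dump(w,open("w7.pkl","wb"))
shift(543.2,-23.5,200,90)
g=cv2.cvtColor(w["image"],cv2.COLOR_BGR2GRAY)
for y,z in((-22.6,100),(-45.6,132)):
    print("expected px",proj(w,[[543,y,z],[500,y,z]]).round(0).tolist())
print("wedge tip expected (sloped edge, flat edge) px",proj(w,[[543,-23.5-14,158],[543,-23.5-18,158]]).round(0).tolist())
u=255
print("col u=253:",[(v,w["image"][v,253].tolist()) for v in range(130,250,4)])
print("col u=225 (x low):",[(v,g[v,215]) for v in range(130,230,6)])
E
```

```text
at [542.2 -22.6 242.4] [-1.7987e+02 -3.0000e-02  9.0000e+01] t 18.17
shift m [-0.0009  0.0011  0.0424] rot [-0.13 -0.03  0.  ]
expected px [[255.0, 189.0], [213.0, 189.0]]
expected px [[256.0, 220.0], [209.0, 220.0]]
wedge tip expected (sloped edge, flat edge) px [[256.0, 220.0], [256.0, 225.0]]
col u=253: [(130, [155, 158, 167]), (134, [198, 195, 209]), (138, [176, 182, 204]), (142, [217, 209, 216]), (146, [108, 143, 192]), (150, [87, 133, 188]), (154, [89, 136, 192]), (158, [89, 134, 191]), (162, [87, 131, 184]), (166, [85, 129, 183]), (170, [85, 128, 182]), (174, [86, 133, 188]), (178, [199, 195, 207]), (182, [218, 209, 216]), (186, [218, 208, 216]), (190, [106, 110, 118]), (194, [51, 62, 79]), (198, [47, 59, 77]), (202, [46, 57, 75]), (206, [79, 119, 161]), (210, [62, 89, 122]), (214, [61, 89, 122]), (218, [59, 87, 122]), (222, [60, 87, 122]), (226, [58, 87, 122]), (230, [65, 96, 135]), (234, [91, 141, 196]), (238, [92, 143, 200]), (242, [94, 145, 203]), (246, [62, 63, 73])]
col u=225 (x low): [(130, np.uint8(185)), (136, np.uint8(157)), (142, np.uint8(212)), (148, np.uint8(212)), (154, np.uint8(211)), (160, np.uint8(211)), (166, np.uint8(211)), (172, np.uint8(211)), (178, np.uint8(211)), (184, np.uint8(211)), (190, np.uint8(93)), (196, np.uint8(65)), (202, np.uint8(63)), (208, np.uint8(78)), (214, np.uint8(91)), (220, np.uint8(94)), (226, np.uint8(93))]
```

```bash
python3 - <<'E'
from h import *
w=pickle.load(open("w7.pkl","rb")); y0=-22.6; t=242.4-86.7
print("head bottom edge, head top edge:",proj(w,[[543,y0+18,t+80],[543,y0+18,t+126]]).round(1).tolist())
g=cv2.cvtColor(w["image"],cv2.COLOR_BGR2GRAY)
print([(v,int(g[v,253])) for v in range(200,250)])
for v in(205,207.5):print(v,back(w,253,v,t+80).round(1), back(w,253,v,132).round(1),back(w,253,v,t).round(1))
for v in(230.5,):print(v,back(w,253,v,t+126).round(1))
print("row 207 and 220:",[(u,int(g[206,u]),int(g[220,u])) for u in range(200,310,4)])
E
```

```text
head bottom edge, head top edge: [[256.7, 206.1], [257.6, 232.9]]
[(200, 61), (201, 61), (202, 61), (203, 61), (204, 73), (205, 106), (206, 127), (207, 115), (208, 99), (209, 96), (210, 96), (211, 96), (212, 96), (213, 95), (214, 96), (215, 96), (216, 96), (217, 95), (218, 94), (219, 95), (220, 94), (221, 95), (222, 94), (223, 95), (224, 95), (225, 95), (226, 94), (227, 94), (228, 94), (229, 95), (230, 104), (231, 127), (232, 145), (233, 151), (234, 152), (235, 153), (236, 152), (237, 153), (238, 154), (239, 157), (240, 156), (241, 157), (242, 157), (243, 150), (244, 126), (245, 88), (246, 66), (247, 66), (248, 66), (249, 63)]
205 [540.9  -3.9 235.7] [540.7 -31.  132. ] [540.7 -24.8 155.7]
207.5 [540.9  -5.4 235.7] [540.7 -33.3 132. ] [540.7 -27.  155.7]
230.5 [541.   -3.5 281.7]
row 207 and 220: [(200, 135, 61), (204, 134, 43), (208, 63, 41), (212, 62, 89), (216, 105, 93), (220, 116, 94), (224, 118, 94), (228, 120, 94), (232, 112, 98), (236, 115, 98), (240, 118, 98), (244, 124, 97), (248, 126, 95), (252, 127, 95), (256, 126, 94), (260, 117, 94), (264, 117, 92), (268, 116, 90), (272, 119, 92), (276, 103, 96), (280, 103, 101), (284, 89, 100), (288, 89, 97), (292, 69, 96), (296, 64, 77), (300, 86, 39), (304, 112, 58), (308, 153, 60)]
```

{"method": "send_rows", "body": {
  "targets": "-0.002 0.001 0.01 0 0 0 30; -0.002 0.001 0.03 0 0 0 30; -0.002 0.001 0.05 0 0 0 30; -0.002 0.001 0.065 0 0 0 30; -0.002 0.001 0.072 0 0 0 30; -0.002 0.001 0.072 0 0 0 30; -0.002 0.001 0.072 0 0 0 30",
  "grip_force": 58
}}

```text
time_s: 18.75
ee_pos: [543.8, -25.0, 171.5]
ee_rot: [-180.0, 0.0, 90.0]
force: [0.3, -0.8, 0.1]
gripper_width: 43.8
gripper_force: 57.7
```

Clear so far. Now I move the flat face to the blocks.

{"method": "send_rows", "body": {
  "targets": "-0.001 0 0.002 0 0 0 30; -0.002 0 0.004 0 0 0 30; -0.003 0 0.006 0 0 0 30; -0.003 0 0.007 0 0 0 30; -0.003 0 0.007 0 0 0 30"
}}

```text
time_s: 19.17
ee_pos: [544.2, -27.9, 165.0]
ee_rot: [179.9, -0.1, 89.9]
force: [0.7, 4.0, 0.9]
gripper_width: 43.9
gripper_force: 57.7
```

{"method": "send_rows", "body": {
  "targets": "0.0005 0 0.006 0 0 0 30; 0.0005 0 0.012 0 0 0 30; 0.0005 0 0.018 0 0 0 30; 0.0005 0 0.022 0 0 0 30; 0.0005 0 0.025 0 0 0 30; 0.0005 0 0.025 0 0 0 30",
  "grip_force": 60
}}

```text
time_s: 19.67
ee_pos: [543.6, -27.9, 139.0]
ee_rot: [-180.0, -0.0, 90.0]
force: [1.2, 3.7, -0.0]
gripper_width: 43.8
gripper_force: 59.7
```

{"method": "send_rows", "body": {
  "targets": "0 0 0.001 0 0 0 30; 0 0 0.002 0 0 0 30; 0 0 0.003 0 0 0 30; 0 0 0.004 0 0 0 30; 0 0 0.004 0 0 0 30"
}}

```text
time_s: 20.08
ee_pos: [544.0, -28.0, 136.1]
ee_rot: [179.9, -0.0, 89.9]
force: [0.6, 3.8, 4.2]
gripper_width: 43.9
gripper_force: 59.7
```

{"method": "send_rows", "body": {
  "targets": "0 0 0.001 0 0 0 30; 0 0 0.002 0 0 0 30; 0 0 0.003 0 0 0 30; 0 0 0.004 0 0 0 30; 0 0 0.004 0 0 0 30"
}}

```text
time_s: 20.5
ee_pos: [544.4, -28.2, 134.0]
ee_rot: [179.8, 0.0, 89.9]
force: [-2.2, 2.7, 14.6]
gripper_width: 43.8
gripper_force: 59.7
```

{"method": "send_rows", "body": {
  "targets": "0 0 0.001 0 0 0 30; 0 0 0.002 0 0 0 30; 0 0 0.003 0 0 0 30; 0 0 0.004 0 0 0 30; 0 0 0.004 0 0 0 30"
}}

```text
time_s: 20.92
ee_pos: [544.7, -28.5, 133.0]
ee_rot: [179.7, 0.0, 89.9]
force: [-7.0, 0.7, 30.3]
gripper_width: 43.7
gripper_force: 60.0
```

{"method": "send_rows", "body": {
  "targets": "0 0 0.001 0 0 0 30; 0 0 0.002 0 0 0 30; 0 0 0.003 0 0 0 30; 0 0 0.004 0 0 0 30; 0 0 0.004 0 0 0 30; 0 0 0.004 0 0 0 30"
}}

```text
time_s: 21.42
ee_pos: [545.2, -29.0, 131.9]
ee_rot: [179.6, 0.1, 89.8]
force: [-11.3, -0.5, 47.2]
gripper_width: 43.7
gripper_force: 60.0
```

```bash
python3 - <<'E'
from h import *
from workcell import eyes,env
w=eyes.grab_frame("wrist"); pickle.dump(w,open("w8.pkl","wb"))
v7=pickle.load(open("w7.pkl","rb"))
for n,f in(("before",v7),("now",w)):
    g=cv2.cvtColor(f["image"],cv2.COLOR_BGR2GRAY)
    # sample along y at x=495 on plane z=100
    ys=np.arange(-26,50,1.0); px=proj(f,[[500,y,100] for y in ys]).astype(np.float32)
    print(n,[(int(y),int(g[int(round(p[1])),int(round(p[0]))])) for y,p in zip(ys,px) if 0<=p[1]<384 and (y<-15 or y>26)])
print(env.state()["force"],env.state()["ee_pos"])
E
```

```text
before [(-26, 65), (-25, 68), (-24, 90), (-23, 135), (-22, 180), (-21, 205), (-20, 210), (-19, 210), (-18, 212), (-17, 211), (-16, 211), (27, 211), (28, 201), (29, 177), (30, 158), (31, 164), (32, 188), (33, 205), (34, 212), (35, 209), (36, 186), (37, 133), (38, 87), (39, 80), (40, 108), (41, 151), (42, 204), (43, 200), (44, 174), (45, 157), (46, 166), (47, 190), (48, 207), (49, 211)]
now [(-26, 58), (-25, 58), (-24, 59), (-23, 60), (-22, 60), (-21, 59), (-20, 95), (-19, 137), (-18, 185), (-17, 190), (-16, 192), (27, 194), (28, 193), (29, 193), (30, 194), (31, 192), (32, 161), (33, 144), (34, 141), (35, 181), (36, 192), (37, 194), (38, 190), (39, 171), (40, 121), (41, 164), (42, 182), (43, 192), (44, 156), (45, 141), (46, 142), (47, 180), (48, 191), (49, 193)]
[-11.10351024  -0.58510604  47.07240248] [545.2078151  -29.01642869 131.93431359]
```

{"method": "send_rows", "body": {
  "targets": "0 -0.001 0.001 0 0 0 30; 0 -0.0015 0.002 0 0 0 30; 0 -0.0015 0.002 0 0 0 30; 0 -0.0015 0.002 0 0 0 30"
}}

```text
time_s: 21.8
ee_pos: [545.1, -29.1, 131.8]
ee_rot: [179.3, 0.1, 89.8]
force: [-10.7, 0.8, 54.9]
gripper_width: 43.6
gripper_force: 60.1
```

```bash
python3 - <<'E'
from h import *
from workcell import eyes,env
a=pickle.load(open("w8.pkl","rb"))
for n,f in(("48N",a),("now",eyes.grab_frame("wrist"))):
    g=cv2.cvtColor(f["image"],cv2.COLOR_BGR2GRAY).astype(np.float32)
    for X in(500,585):
        ys=np.arange(-26,50,.5); p=proj(f,[[X,y,100] for y in ys]).astype(np.float32)
        s=cv2.remap(g,p[:,:1].copy(),p[:,1:].copy(),cv2.INTER_LINEAR).ravel()
        e=ys[np.argmax(np.diff(s[:30]))]
        print(n,X,"face edge",e,"seam",[(y,int(q)) for y,q in zip(ys,s) if 31<=y<=47])
# head bottom->TCP slip check: head top edge row in wrist image is fixed in the tool frame
    print([int(v) for v in g[226:250:2,253]])
w7=pickle.load(open("w7.pkl","rb")); print([int(v) for v in cv2.cvtColor(w7["image"],cv2.COLOR_BGR2GRAY)[226:250:2,253]])
print(env.state()["force"],env.state()["ee_pos"])
E
```

```text
48N 500 face edge -20.0 seam [(np.float64(31.0), 190), (np.float64(31.5), 183), (np.float64(32.0), 165), (np.float64(32.5), 150), (np.float64(33.0), 141), (np.float64(33.5), 138), (np.float64(34.0), 142), (np.float64(34.5), 155), (np.float64(35.0), 173), (np.float64(35.5), 186), (np.float64(36.0), 191), (np.float64(36.5), 193), (np.float64(37.0), 193), (np.float64(37.5), 193), (np.float64(38.0), 191), (np.float64(38.5), 181), (np.float64(39.0), 160), (np.float64(39.5), 132), (np.float64(40.0), 122), (np.float64(40.5), 137), (np.float64(41.0), 155), (np.float64(41.5), 172), (np.float64(42.0), 184), (np.float64(42.5), 191), (np.float64(43.0), 191), (np.float64(43.5), 183), (np.float64(44.0), 165), (np.float64(44.5), 148), (np.float64(45.0), 139), (np.float64(45.5), 138), (np.float64(46.0), 142), (np.float64(46.5), 154), (np.float64(47.0), 171)]
48N 585 face edge -21.0 seam [(np.float64(31.0), 160), (np.float64(31.5), 144), (np.float64(32.0), 135), (np.float64(32.5), 135), (np.float64(33.0), 140), (np.float64(33.5), 152), (np.float64(34.0), 169), (np.float64(34.5), 185), (np.float64(35.
[... 1870 characters left out ...]
189), (np.float64(37.5), 179), (np.float64(38.0), 158), (np.float64(38.5), 131), (np.float64(39.0), 126), (np.float64(39.5), 138), (np.float64(40.0), 157), (np.float64(40.5), 174), (np.float64(41.0), 187), (np.float64(41.5), 191), (np.float64(42.0), 187), (np.float64(42.5), 175), (np.float64(43.0), 157), (np.float64(43.5), 140), (np.float64(44.0), 134), (np.float64(44.5), 136), (np.float64(45.0), 140), (np.float64(45.5), 151), (np.float64(46.0), 168), (np.float64(46.5), 186), (np.float64(47.0), 192)]
[88, 88, 88, 116, 137, 138, 139, 141, 142, 113, 55, 63]
[94, 94, 104, 145, 152, 152, 154, 156, 157, 126, 66, 66]
[-11.53925986  -0.39719603  55.13555478] [545.11559356 -29.04136407 131.79353139]
```

The stack is tight: 8 N more moved neither the wedge nor the mould, the seam is only a thin line, and the wedge has not slipped in the grip. Handing in.

```bash
python3 -c "
from workcell import env
print(env.job_done())"
```

```text
the job is handed in; nothing more can be done
None
```

I handed the job in at about 22 s: two spacer blocks stand against the stop, and the wedge is held pressed down at about 55 N with the mould closed and the stack tight (the first block tipped over when I let go of it, and I pushed it upright before placing the second).

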